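Index the flange on the drilling jig and clamp it

ROBOT

A 7-joint arm with a two-finger parallel gripper is mounted at the origin on a cart in front of the work surface, level with it; the furniture and walls round the work are solid. World frame = base frame: x ahead of the robot, y to its left, z up, the work surface at z = 0. Lengths are in mm, angles in rad, forces in N, time in s.
With the tool pointing down it reaches from about 425 to 1025 mm from the base axis. Payload 9.4 kg.
Tool frame: the origin (TCP) lies between the finger pads; the fingertips stand 17 mm ahead of it and the grasp point (between the pads) lies 2 mm behind it; z points along the fingers, y is the line along which they close (so a half turn about z gives the same grasp; the last joint's range is limited). The gripper opens to 93 mm and grips with 3 to 60 N. Pads are 15 mm wide; open, the fingers measure 128 mm over their backs; the gripper's body (75 mm by 188 mm) begins 65 mm behind the grasp point.
Start: joints at [-1.19, 0.599, -0.003, 1.599, 0.002, 0.943, -0.08], TCP at [320.436, 650.342, 235.618] pointing down, gripper open.
Joint ranges: [-2.57, 2.57], [-0.35, 1.97], [-1.29, 1.29], [0.11, 2.56], [-1.05, 4.19], [0.11, 1.86], [-2.63, 2.63]. Speed limits (rad/s): [2.22, 2.22, 3.01, 3.01, 3.14, 3.14, 3.14].

INTERFACE

Orientations are given as a unit quaternion [w, x, y, z].
In Python, from plant import observe, camera, job_done gives the robot as it stands. The module is installed in compiled form; this text tells all that it offers.
- The arm moves only by the tool apply_moves, never from a script. Its argument "deltas" is one flat list of numbers, 6 for each row, row after row: the shift along the world's x, y, z in cm, then the turn, a rotation vector about the world's x, y, z in degrees. In form: [x, y, z, ax, ay, az, x, y, z, ax, ay, az, ...]. A call has 1 to 10 rows; each row shifts and turns the commanded pose from where the row before left it; what a row does not reach is not made up. A row lasts 1/8 s, in which the tool goes at most 62.5 mm and 10.7 degrees, less where a joint would pass 70% of its speed; a pose out of reach is approached as far as the arm can. A call with a gripper value outside its range is refused whole. "gripper" is the opening, from 0 (shut) to 1 (fully open), set as the call begins (left out, the last holds). The fingers move at their own pace and stop on an object; "grip_force" is the grip in N (left out, the last holds). Time passes only in rows, so rows that do not move let the fingers close. It gives the time, the measured TCP pose, the force, the opening and the grip force at its end, in the units of the state.
- observe(): the state, without advancing time (a new reading comes with each control period).
- camera(name): name is "scene" or "side" or "wrist"; returns a dict with "image" (384x512x3 uint8, red, green, blue), "z_map" (384x512 float32, mm along the optical axis (not along the pixel's ray), 0 where there is no reading), "camera_matrix" (3x3 intrinsics, pixels), "D" ([k1, k2, p1, p2, k3] as OpenCV has them; the pictures are not rectified), "R" (3x3) and "t" (3): a world point X has camera coordinates R X + t. Camera axes: x right, y down, z forward; pixel columns grow to the right and rows downward; lengths in mm; the calibration is good to about 2 mm. A picture is of the moment at which its call begins.
- job_done(): hands the job in; it is judged then, once.
The state is a dict: "clock": time; "joint_positions": joint angles; "dq": joint speeds; "tau": joint torques, N m; "position": TCP position; "ee_rot": TCP orientation; "wrist_force": force on the tool from outside, world axes, zero at the start; "ft_torque": the same for the moment, N m; "opening": finger opening in mm; "gripper_force": force on a finger pad.
Only numpy, scipy, OpenCV 4.12 (cv2) and the standard library are available. Lean on these libraries where they do the work, as an engineer would, in place of code of your own. Each camera call takes 0.05 s, during which the arm holds its last target. There are 200 camera calls.

TASK

Set the drilling jig for the next hole: gently push the table's black-knobbed handle round, without gripping it, until the brass pointer stands at the red setting tab on the scale. Then press the red-balled clamp lever all the way down to lock the table there, leave the red tab where it was set, and do not disturb the other things on the bench.

Things in the scene. Friction and masses are not known exactly. Their poses are not given: they have to be found in the camera images.
- jig: Grey cast drilling jig bolted to the bench. Origin: centre of its underside, on the vertical axis of its rotating table; front (black scale) towards its -x, left +y. Base 134 mm across, 30 mm high; 4 lugs on the diagonals reach 89 mm out, 17 mm high. Steel table 108 mm across, top at 50 mm, carries an aluminium flange with a nut (to 80 mm). White scale lines every 5 degrees, longer every 15.
- bush_arm (a point): Top of the drill bush on the jig's fixed arm, 34 mm behind (+x of) the jig's axis and 95 mm above the bench. The arm is 22 mm wide and runs back to a post 66 mm behind the axis. Nothing to do there.
- index_table: The rotating table with its flange, pointer and handle. Origin at the jig's origin, turning with it about the jig's vertical axis: its -x points along the pointer; equal yaw to the jig: pointer to the jig's front. Pushing to the right turns it counter-clockwise. Range -0.95 to 0.8 rad. Stays where left. Clamp open, 1 to 2 N at the knob turns it; clamped, such a push does not.
- handle_knob (a point): Handle of the table: steel bar 10 mm thick from the table's rim (43 mm up) out to a black ball knob 25 mm across. This point: knob centre, 105 mm from the jig's axis, 62 mm above the bench, 0.35 rad clockwise of the pointer seen from above. At first it always has to go counter-clockwise (to the right). Push it from the side; over 15 N is forcing or gripping it.
- pointer_tip (a point): Tip of the small brass pointer of the rotating table, with a black line; 62 mm from the jig's axis, 33 mm above the bench, just above the scale.
- red_tab (a point): The mark to set to: the white centre line of the red setting tab, carried to the circle of the pointer's tip, 62 mm from the jig's axis. The tab (6 mm wide, 36 mm above the bench) rides on the scale's rim from 62 to 74 mm from the axis and shifts if knocked. Right when pointer tip and this point coincide.
- clamp_lever (a joint): Turn of the clamp lever about a level axis along the jig's y, at the jig's x = 0, 38 mm up. At 0 (open) it rises 55 degrees towards the front (-x); grows as its end goes down; stop at 0.9 rad, about level: table locked. 5 to 10 N down on the ball turns it; stays where it is left. From 0.5 rad it presses a pad on the table's rim.
- clamp_ball (a point): Centre of the red ball (17 mm) at the clamp lever's end, 58 mm from the lever's axis, 98 mm right (-y) of the jig's axis; 85 mm above the bench when open, 41 mm when down. The clamp boss beside it (30 x 30 mm, 54 mm high) stands at the jig's x = 0, y = -71 mm.
- spare_bush: Grey drill bush, 15 mm across, 22 mm high, standing on the bench to the right of the jig. Origin: centre of its underside. Leave alone.
- steel_nut: Bright nut, 19 x 22 x 16 mm, on the bench to the right of the jig. Origin: centre of its underside. Leave alone.
- hex_key: Dark hex key, 89 mm long, lying in front of the steel tube. Leave alone.
- oil_bottle: Cream and yellow oil bottle with a red cap, 53 mm across, 116 mm high, standing to the right of the jig. Origin: centre of its underside. Leave alone.
- chip_brush: Brush with a wooden handle, 180 mm long, lying at the front left. Leave alone.
- caliper: Steel caliper, 261 mm long, lying at the front right. Leave alone.
- marker: White marker with a black cap, 135 mm long, lying in front of the steel tube. Leave alone.
- bar_stub: Stepped steel bar stub, 30 mm across, 54 mm high, standing to the right of the jig. Origin: centre of its underside. Leave alone.
- driver_teal: Teal screwdriver, 152 mm long, lying at the front. Leave alone.

How it is judged:
By the outcome, as a careful person would: the job done as asked, in the order asked, and still so for the second after the job is handed in, with the robot touching nothing.
It also fails if it takes over 51 s, if anything falls off the work surface, if the arm or the gripper's body presses on something with over 40 N, if the wrist force passes 120 N, or if a joint passes its speed limit or range.

## Working session

There is one attempt and no reset: what is moved stays moved. The work goes in short steps, Python scripts to look and compute and a tool call to move; the robot and the scene stay as the last step left them, time stands still between calls to the robot, and variables do not carry over. Pictures are saved under pics/ and viewed, at most 10 in all, crops included, and the job is handed in when it is done.

Besides the shell and the picture viewer there is one more tool, called by a JSON object that holds its "name" and its "arguments". apply_moves: Moves the arm, as the interface text tells. Its arguments: {"type":"object","properties":{"deltas":{"type":"array","items":{"type":"number"}},"gripper":{"type":"number"},"grip_force":{"type":"number"}},"required":["deltas"]}

```bash
mkdir -p pics
cat > h.py <<'E'
import numpy as np, cv2
from plant import observe, camera
def pix2w(c,u,v,z=None,d=None):
    # world point on plane z, or by depth
    K,D,R,t=[np.array(c[k],float) for k in("camera_matrix","D","R","t")]
    p=cv2.undistortPoints(np.array([[[u,v]]],float),K,D)[0,0]
    r=np.array([p[0],p[1],1.]); o=-R.T@t; w=R.T@r
    if z is None: 
        d=c["z_map"][int(round(v)),int(round(u))] if d is None else d
        return o+d*w
    return o+w*(z-o[2])/w[2]
def w2pix(c,X):
    K,D,R,t=[np.array(c[k],float) for k in("camera_matrix","D","R","t")]
    return cv2.projectPoints(np.array(X,float).reshape(-1,1,3),cv2.Rodrigues(R)[0],t,K,D)[0][:,0]
def save(c,n,crop=None,s=1):
    im=c["image"][:,:,::-1]
    if crop: x0,y0,x1,y1=crop; im=im[y0:y1,x0:x1]
    cv2.imwrite("pics/"+n,cv2.resize(im,None,fx=s,fy=s,interpolation=cv2.INTER_CUBIC))
E
python3 - <<'E'
from h import *
import pickle
a=camera("scene");b=camera("side")
pickle.dump((a,b),open("c0.pkl","wb"))
save(a,"a.png",s=1.5);save(b,"b.png",s=1.5)
s=observe();print(s["position"],s["ee_rot"],s["clock"])
for c in(a,b):print(-c["R"].T@c["t"],c["R"][2])
E
```

```text
[320.28344944 649.98370341 234.8622365 ] [-9.56587526e-05  2.26898983e-01  9.73918066e-01 -6.65283205e-04] 0.1
[ 137.51416103 -576.21797085  664.29373609] [ 0.47871841  0.60662089 -0.63469661]
[  89.27224446 -991.95548107 1099.62445294] [ 0.33614228  0.63216337 -0.69812452]
```

View pics/a.png

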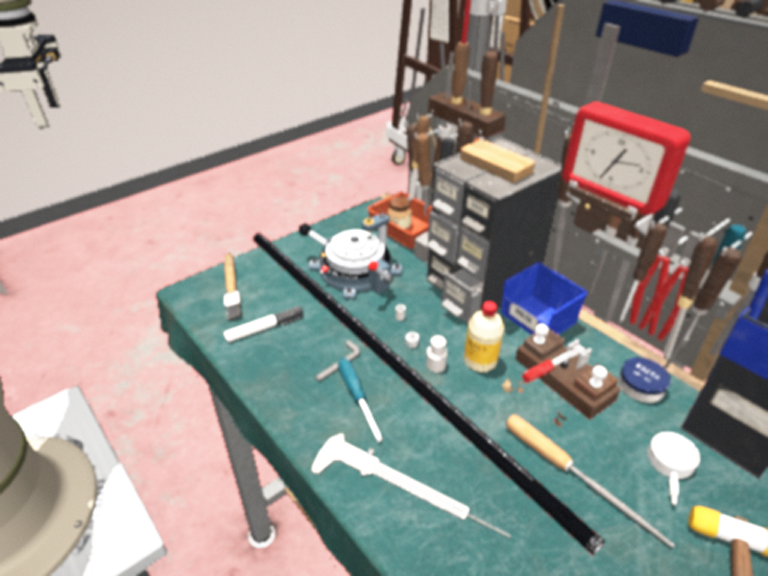

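View pics/b.png

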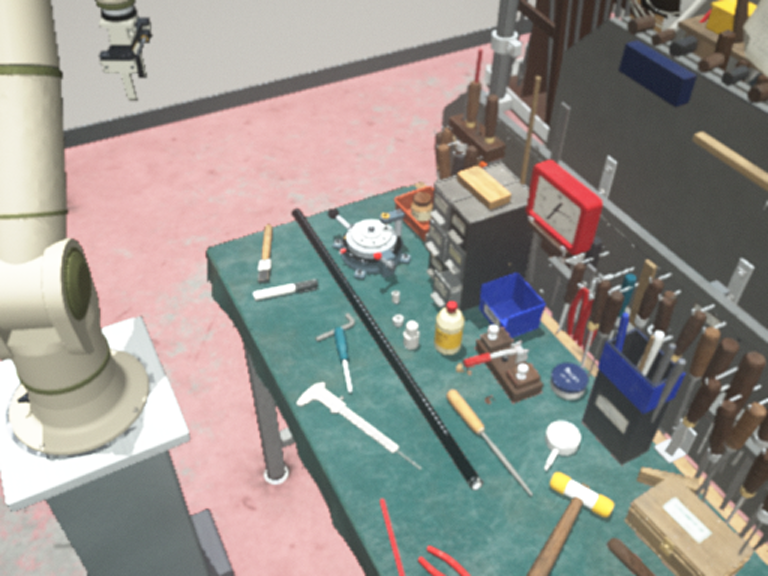

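The scene view shows the jig at about (236,170) native, its knob at (203,153) and the red ball at (249,178). The black tube runs in front of it. I'll zoom in on the jig and measure.

Run:
```python
from h import *
import pickle
a,b=pickle.load(open("c0.pkl","rb"))
A=cv2.resize(a["image"][140:205,190:290,::-1],None,fx=8,fy=8,interpolation=cv2.INTER_CUBIC)[:, :800]
cv2.imwrite("pics/a2.png",A)
def red(c,x0,y0,x1,y1):
    im=c["image"].astype(int); m=((im[:,:,0]>130)&(im[:,:,1]<70)&(im[:,:,2]<70)).astype(np.uint8)
    q=np.zeros_like(m);q[y0:y1,x0:x1]=m[y0:y1,x0:x1]
    n,_,s,ce=cv2.connectedComponentsWithStats(q)
    return [(s[i,4],ce[i].round(1)) for i in range(1,n)]
print(red(a,190,130,262,205),red(b,210,130,270,190))
for n,c,u,v in(("knob",a,203,153),("ball",a,249,178),("centre",a,236,160),("knob",b,222,142),("centre",b,247,155)):
    print(n,pix2w(c,u,v).round(1))
```

```text
[(np.int32(17), array([259.9, 152.9])), (np.int32(13), array([248.1, 177.6]))] [(np.int32(3), array([251. , 171.7]))]
knob [598.9 198.5  67.2]
ball [610.    7.2  86.3]
centre [643.2 103.7  74.3]
knob [601.3 197.8  69.3]
centre [643.4  98.3  71.5]
```

View pics/a2.png

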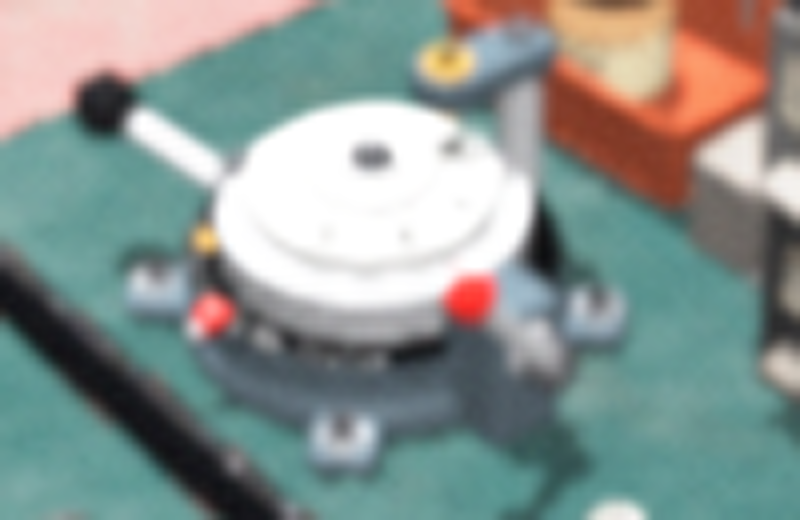

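Run:
```python
from h import *
import pickle
a,b=pickle.load(open("c0.pkl","rb"))
w=camera("wrist"); s=observe()
print("wristcam",(-w["R"].T@w["t"]-s["position"]).round(1),w["R"].round(2).tolist(),w["camera_matrix"][0])
for n,u,v in(("cabTL",286,105),("cabTR",372,110),("cabBL",284,180),("cabfront",300,200),("woodbrick",330,105),("bottlecap",326,205),("redbox",265,145)):print(n,pix2w(a,u,v).round())
print("tab",pix2w(a,216.5,179.2,z=36),"ptr",pix2w(a,215.6,169.7,z=33))
```

```text
wristcam [-64.2  32.3 149.3] [[0.44, 0.9, -0.0], [0.87, -0.43, 0.26], [0.23, -0.12, -0.97]] [265.59897926   0.         258.56229182]
cabTL [852. 134. 157.]
cabTR [ 875. -128.  238.]
cabBL [753.  25.  -2.]
cabfront [700. -88.  28.]
woodbrick [786. -73. 259.]
bottlecap [ 654. -202.  115.]
redbox [790. 151.  39.]
tab [580.13397726 109.95411699  36.        ] ptr [605.58391684 150.34159873  33.        ]
```

{"name": "apply_moves", "arguments": {"deltas": [2,-4.5,0,0,0,0,2,-4.5,0,0,0,0,2,-4.5,0,0,0,0,2,-4.5,0,0,0,0,2,-4.5,0,0,0,0,2,-4.5,-1,0,0,0,2,-4.5,-1,0,0,0,2,-4.5,-1,0,0,0,2,-4.5,-1,0,0,0,2,-4.5,-1,0,0,0], "gripper": 0}}

```text
clock: 1.4
position: [520.9, 198.9, 185.3]
ee_rot: [0.0, 0.227, 0.974, 0.0]
wrist_force: [0.6, 0.0, -0.8]
opening: 1.4
gripper_force: 0.0
```

{"name": "apply_moves", "arguments": {"deltas": [2,-4.5,0,0,0,0,2,-4.5,0,0,0,0,0,0,0,0,0,0]}}

```text
clock: 1.78
position: [561.7, 105.8, 185.5]
ee_rot: [0.0, 0.23, 0.973, -0.001]
wrist_force: [-0.8, 0.6, -0.3]
opening: 0.4
gripper_force: 0.0
```

Run:
```python
from h import *
import pickle
w=camera("wrist");pickle.dump(w,open("w1.pkl","wb")); s=observe()
print(s["position"],s["ee_rot"],s["wrist_force"]);save(w,"w1.png",s=1.5)
```

```text
[560.87450332 108.38463587 185.424615  ] [-1.06450777e-05  2.28768712e-01  9.73480771e-01 -2.54883887e-04] [-0.51592235  1.14615701  0.3673363 ]
```

View pics/w1.png

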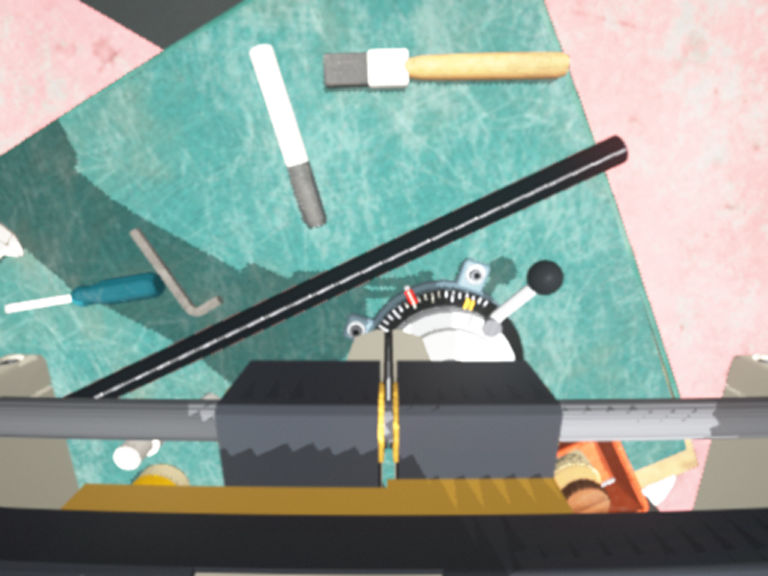

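Wrist view: tab at (274,197) native, pointer at (312,201), knob at (363,185). I'll zoom in on the scale.

Run:
```python
from h import *
import pickle
w=pickle.load(open("w1.pkl","rb"))
save(w,"w1z.png",(225,165,385,245),5)
for n,u,v,z in(("tab",274,197,36),("ptr",312,201,33),("knob",363.5,185,62),("lugL",237,218.5,17),("lugF",316.5,182.5,17)):print(n,pix2w(w,u,v,z).round(1),pix2w(w,u,v).round(1))
```

```text
tab [581.1 116.2  36. ] [580.7 116.3  37.6]
ptr [606.6 154.2  33. ] [606.1 154.1  34.6]
knob [604.5 208.8  62. ] [600.2 206.   72.9]
lugL [591.   60.4  17. ] [590.6  60.7  18.3]
lugF [593.2 169.5  17. ] [593.  169.4  17.5]
```

View pics/w1z.png

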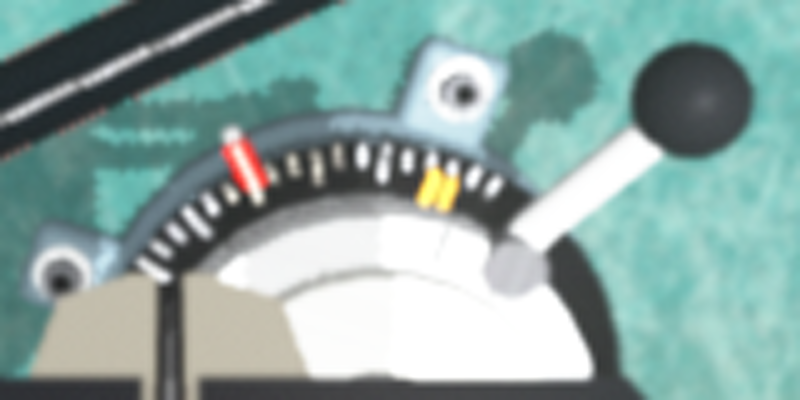

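The zoom shows the tab (white centre line) at about (274,198) and the brass pointer with its black line at (312.5,202). The lug bolts are clear too. By my fit the jig centre is about (646.6,113.9), and the table has to turn about +44°. I'll put the closed fingers behind the knob.

{"name": "apply_moves", "arguments": {"deltas": [2,3,0,0,0,-10,2,3,0,0,0,-10,2,3,0,0,0,-10,2,3,0,0,0,-10,0,0,-3,0,0,0,0,0,-3,0,0,0,0,0,0,0,0,0]}}

```text
clock: 2.7
position: [638.1, 231.8, 123.4]
ee_rot: [-0.002, 0.545, 0.838, -0.002]
wrist_force: [-0.0, 0.2, 0.2]
opening: 0.4
gripper_force: 0.0
```

Run:
```python
from h import *
import pickle
w=pickle.load(open("w1.pkl","rb"))
for u,v in((300,152),(350,130),(230,185),(170,216)):print("tube",pix2w(w,u,v).round(1))
w=camera("wrist");a=camera("scene"); s=observe()
print(s["position"],s["ee_rot"],s["wrist_force"],s["joint_positions"],s["clock"])
A=cv2.resize(a["image"][110:210,160:290],None,fx=4,fy=4)
cv2.imwrite("pics/m2.png",np.vstack([cv2.resize(w["image"],(520,390)),A[:200]])[:,:,::-1])
```

```text
tube [548.5 165.8  26.9]
tube [551.3 227.2  26.3]
tube [546.8  75.2  27.2]
tube [548.3 -10.1  26.3]
[640.17915795 231.39988509 126.08246276] [-1.49330768e-04  5.45853966e-01  8.37880314e-01  6.88131847e-05] [ 0.45372411 -0.38900907  0.44426776] [-0.54502211  0.67418828  0.18203538  1.80233335 -0.1809435   0.68127179
  0.15494662] 2.8
```

View pics/m2.png

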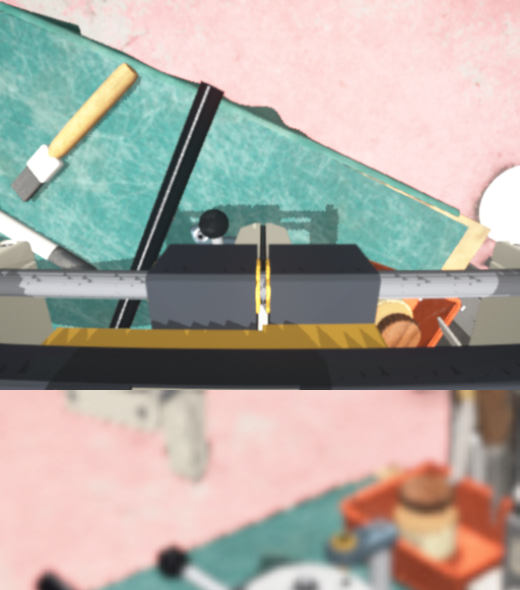

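{"name": "apply_moves", "arguments": {"deltas": [0.2,-0.5,-2.5,0,0,0,0,0,-3,0,0,0,0,0,0,0,0,0,-0.3,-0.1,0,0,0,0,-0.3,-0.15,0,0,0,0,-0.2,-0.1,0,0,0,0,0,0,0,0,0,0]}}

```text
clock: 3.68
position: [634.4, 221.9, 71.2]
ee_rot: [0.0, 0.546, 0.838, 0.0]
wrist_force: [-0.4, 0.7, -0.3]
opening: 0.0
gripper_force: 0.0
```

Run:
```python
from h import *
w=camera("wrist"); s=observe()
print(s["position"],s["wrist_force"],s["clock"])
save(w,"w3.png",(150,100,406,292),3)
```

```text
[634.514399   221.91737039  71.0162685 ] [-0.04670063  0.30884653 -0.2817353 ] 3.725
```

View pics/w3.png

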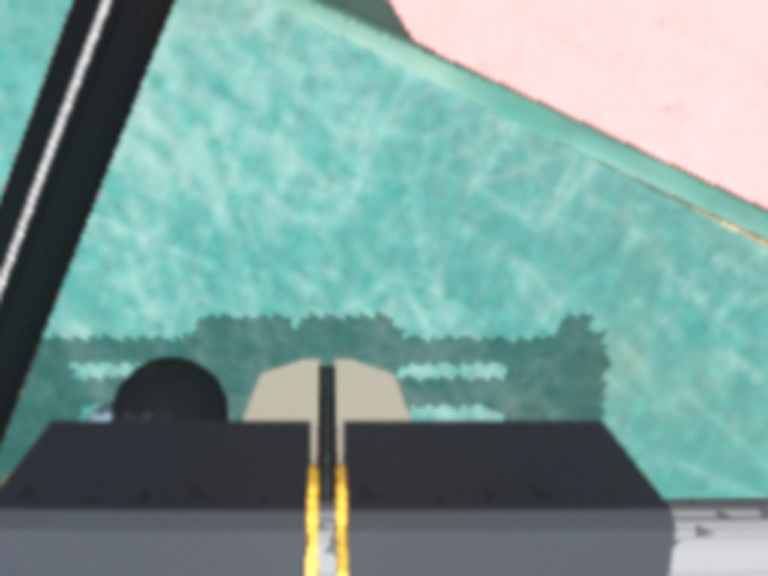

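The fingertips sit about 5 mm behind the knob at the right height. Now I'll follow the arc, turning the tool with it.

{"name": "apply_moves", "arguments": {"deltas": [-0.56,-0.08,0,0,0,3,-0.56,-0.11,0,0,0,3,-0.55,-0.14,0,0,0,3,-0.54,-0.17,0,0,0,3]}}

```text
clock: 4.22
position: [612.1, 216.7, 70.7]
ee_rot: [0.0, 0.454, 0.891, 0.0]
wrist_force: [2.7, 0.1, 0.3]
opening: 0.6
gripper_force: 0.7
```

{"name": "apply_moves", "arguments": {"deltas": [-0.54,-0.19,0,0,0,3,-0.52,-0.22,0,0,0,3,-0.51,-0.25,0,0,0,3,-0.5,-0.28,0,0,0,3,-0.48,-0.3,0,0,0,3,-0.47,-0.33,0,0,0,3,0,0,0,0,0,0]}}

```text
clock: 5.1
position: [581.4, 200.6, 70.5]
ee_rot: [-0.0, 0.311, 0.951, -0.0]
wrist_force: [-0.4, 0.4, -0.3]
opening: 0.2
gripper_force: 0.0
```

Run:
```python
from h import *
import pickle
w=camera("wrist"); s=observe();pickle.dump(w,open("w4.pkl","wb"))
p=s["position"]-[646.6,113.9,0]
print(s["position"],s["wrist_force"],s["clock"],np.hypot(p[0],p[1]),np.degrees(np.arctan2(p[1],p[0])))
print(w2pix(w,[[584.6,116,36],[646.6-62,113.9,33],[570,160,62]]))
save(w,"w4.png",(0,120,256,312),3)
```

```text
[581.54077771 200.80135436  70.505624  ] [ 0.14112311 -0.89575009  0.19929931] 5.15 108.55665707315244 126.82058312457049
[[174.99353674 284.64543776]
 [174.16677439 283.79163463]
 [198.50783744 258.24988301]]
```

View pics/w4.png

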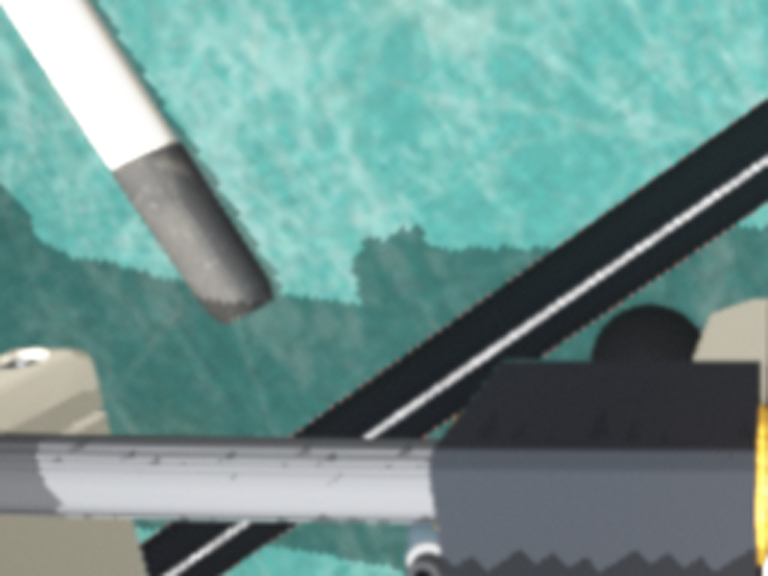

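The gripper hides the tab from here, so I'll push a bit further but stop short of the tab. Then I'll back off, rise and measure from the earlier viewpoint.

{"name": "apply_moves", "arguments": {"deltas": [-0.45,-0.35,0,0,0,3,-0.43,-0.38,0,0,0,3,-0.41,-0.4,0,0,0,3,-0.39,-0.42,0,0,0,3,0,0,0,0,0,0,0.3,0.4,0,0,0,0,0.3,0.4,0,0,0,0,0,0,3,0,0,0,0,0,4,0,0,0,0,0,4.5,0,0,0]}}

```text
clock: 6.4
position: [571.1, 194.1, 186.4]
ee_rot: [-0.001, 0.21, 0.978, -0.0]
wrist_force: [-0.2, 0.3, 0.5]
opening: 0.3
gripper_force: 0.0
```

{"name": "apply_moves", "arguments": {"deltas": [0,-4,0,0,0,0,0,-4,0,0,0,0,0,0,0,0,0,0]}}

```text
clock: 6.78
position: [571.6, 110.4, 185.8]
ee_rot: [0.0, 0.212, 0.977, -0.001]
wrist_force: [0.3, 0.4, -0.3]
opening: 0.6
gripper_force: 0.0
```

```bash
cat > m.py <<'E'
from h import *
import sys
w=camera("wrist"); s=observe()
im=w["image"].astype(int); r,g,b=im[...,0],im[...,1],im[...,2]
C=np.array([646.6,113.9])
def blob(m,z):
    # centroid of mask limited to annulus round C
    v,u=np.nonzero(m); 
    P=np.array([pix2w(w,x,y,z) for x,y in zip(u,v)])
    if not len(P): return
    d=P[:,:2]-C; R=np.hypot(*d.T); k=(R<80)&(R>45)&(d[:,0]<20)
    p=P[k].mean(0); q=p[:2]-C
    print(k.sum(),"px",u[k].mean().round(1),v[k].mean().round(1),"w",p.round(1),"r",np.hypot(*q).round(1),"ang",np.degrees(np.arctan2(q[1],q[0])).round(2))
reg=np.zeros(r.shape,bool); reg[150:260,200:400]=1
blob(reg&(r>150)&(g<110)&(b<110),36)
blob(reg&(r>150)&(g>120)&(b<110)&(r-b>80),33)
print(s["position"],s["wrist_force"],s["clock"])
if len(sys.argv)>1: save(w,sys.argv[1],(225,165,385,245),5)
E
python3 m.py w5.png
```

```text
25 px 266.1 192.5 w [581.9 115.4  36. ] r 64.8 ang 178.71
55 px 269.0 210.2 w [604.7 108.8  33. ] r 42.2 ang -173.06
[571.58583095 112.68092344 185.76649106] [0.13402846 0.60984232 0.46286797] 6.825
```

View pics/w5.png

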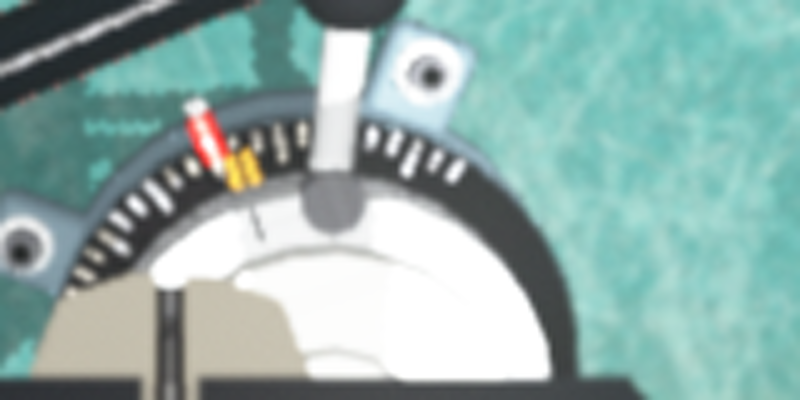

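Picture: the pointer (native 274,199) now stands just short of the tab (267,193). I'll measure both on a polar unwrapping.

```bash
cat > pol.py <<'E'
from h import *
w=camera("wrist"); im=w["image"].astype(np.float32)
# centre from the two bolt positions is picked by circle through fixed estimates; then report
import sys
def prof(C,z,r0,r1,f,a0=160,a1=195):
    A=np.arange(a0,a1,.1); out=[]
    for r in np.arange(r0,r1,.5):
        X=np.c_[C[0]+r*np.cos(np.radians(A)),C[1]+r*np.sin(np.radians(A)),np.full(A.size,z)]
        uv=w2pix(w,X).astype(np.float32)
        out.append(f(cv2.remap(im,uv[:,0][None],uv[:,1][None],cv2.INTER_CUBIC)[0]))
    return A,np.array(out)
def cen(A,p,frac=.5):
    q=np.clip(p-frac*p.max(),0,None); return (A*q).sum()/q.sum()
red=lambda c:np.clip(c[:,0]-np.maximum(c[:,1],c[:,2])*1.0,0,None)
def brass(c): return np.clip(np.minimum(c[:,0],c[:,1]*1.4)-c[:,2]-20,0,None)*(c[:,1]>.5*c[:,0])
for C in((646.6,113.9),(646.6,112.4),(645,113.9)):
    A,t=prof(C,36,64,72,red); A,p=prof(C,33,54,61,brass)
    print(C,"tab",[cen(A,x).round(2) for x in(t.mean(0),t[:8].mean(0),t[8:].mean(0))],"ptr",[cen(A,x).round(2) for x in(p.mean(0),p[:7].mean(0),p[7:].mean(0))])
def dark(m): # bolt centroid helper
    pass
E
python3 pol.py
python3 - <<'E'
from h import *
w=camera("wrist")
B=[pix2w(w,229.2,214.6,17)[:2],pix2w(w,311.2,179.6,17)[:2]];print(B)
d=B[1]-B[0];n=np.array([d[1],-d[0]])/np.hypot(*d);print("C",(B[0]+B[1])/2+n*np.hypot(*d)/2, np.hypot(*d)/2**.5)
E
```

```text
(646.6, 113.9) tab [np.float64(178.22), np.float64(178.4), np.float64(178.18)] ptr [np.float64(174.23), np.float64(174.08), np.float64(174.83)]
(646.6, 112.4) tab [np.float64(176.97), np.float64(177.09), np.float64(176.91)] ptr [np.float64(172.66), np.float64(172.53), np.float64(173.04)]
(645, 113.9) tab [np.float64(178.13), np.float64(178.39), np.float64(177.88)] ptr [np.float64(174.38), np.float64(174.06), np.float64(178.23)]
[array([593.87846404,  63.47359299]), array([594.36483208, 174.80180072])]
C [649.78575193 118.89451283] 78.72168186617883
```

```bash
cat > cen.py <<'E'
from h import *
from scipy.optimize import least_squares
w=camera("wrist"); g=w["image"].astype(np.float32)
def edge(C,z,R,angs,ch,sign):
    out=[]
    rr=np.arange(R-6,R+6,.2)
    for a in angs:
        c,s=np.cos(np.radians(a)),np.sin(np.radians(a))
        uv=w2pix(w,np.c_[C[0]+rr*c,C[1]+rr*s,np.full(rr.size,z)]).astype(np.float32)
        p=cv2.remap(ch,uv[:,0][None],uv[:,1][None],cv2.INTER_LINEAR)[0]
        d=sign*np.gradient(cv2.GaussianBlur(p[None],(0,0),3)[0]); i=d.argmax()
        if d[i]>2 and 0<i<len(rr)-1: out.append((C[0]+rr[i]*c,C[1]+rr[i]*s))
    return np.array(out)
def fit(z,R,angs,ch,sign):
    C=np.array([648.,116.])
    for _ in range(4):
        P=edge(C,z,R,angs,ch,sign)
        s=least_squares(lambda q:np.hypot(*(P-q[:2]).T)-q[2],[*C,R],loss="soft_l1",f_scale=.5);C=s.x[:2]
    s2=least_squares(lambda q:np.hypot(*(P-q).T)-R,C,loss="soft_l1",f_scale=.5)
    return s.x.round(2),s2.x.round(2),len(P),np.abs(s2.fun).mean().round(2)
grey=g.mean(2)
print("table",fit(50,54,range(95,150,2),grey,-1))
print("base r",fit(30,67,[*range(85,120,2),*range(138,150,2),*range(165,172),*range(184,200,2)],g[...,1]-g[...,0],1))
E
python3 cen.py
```

```text
Traceback (most recent call last):
  File "cen.py", line 22, in <module>
    print("table",fit(50,54,range(95,150,2),grey,-1))
                  ~~~^^^^^^^^^^^^^^^^^^^^^^^^^^^^^^^
  File "cen.py", line 18, in fit
    s=least_squares(lambda q:np.hypot(*(P-q[:2]).T)-q[2],[*C,R],loss="soft_l1",f_scale=.5);C=s.x[:2]
  File "cen.py", line 18, in <lambda>
    s=least_squares(lambda q:np.hypot(*(P-q[:2]).T)-q[2],[*C,R],loss="soft_l1",f_scale=.5);C=s.x[:2]
                                        ~^~~~~~
ValueError: operands could not be broadcast together with shapes (0,) (2,)
```

```bash
python3 - <<'E'
s=open("cen.py").read()
i=s.index("        s=least_squares"); j=s.index("grey=")
s=s[:i]+"""        s=least_squares(lambda q:np.hypot(*(P-q).T)-R,C,loss="soft_l1",f_scale=.5);C=s.x
    return C.round(2),len(P),np.abs(s.fun).mean().round(2),s.fun.round(1)[::3]
"""+s[j:]
open("cen.py","w").write(s)
E
python3 cen.py
```

```text
table (array([644.69, 113.25]), 27, np.float64(0.33), array([ 0.6,  0.2, -0. , -0.4, -0.6,  0.4, -0. ,  0.4,  0.3]))
base r (array([642.84, 112.67]), 23, np.float64(0.87), array([ 0.6, -0.2, -0.8, -1.1,  0.7,  0.6, -0.2, -1.5]))
```

The gap is about 3.9°. I'll go back the same way and push about 3.5° further.

{"name": "apply_moves", "arguments": {"deltas": [0,4,0,0,0,0,0,4,0,0,0,0,0,0,-4.5,0,0,0,0,0,-4,0,0,0,0,0,-3,0,0,0,0,0,0,0,0,0,-0.3,-0.4,0,0,0,0,-0.3,-0.4,0,0,0,0]}}

```text
clock: 8.02
position: [565.8, 185.7, 72.0]
ee_rot: [0.001, 0.21, 0.978, 0.001]
wrist_force: [-0.6, -0.2, 0.0]
opening: 0.0
gripper_force: 0.0
```

{"name": "apply_moves", "arguments": {"deltas": [-0.14,-0.17,0,0,0,1.2,-0.14,-0.17,0,0,0,1.1,-0.13,-0.17,0,0,0,1.1,0,0,0,0,0,0,0,0,0,0,0,0,0.3,0.4,0,0,0,0,0.3,0.4,0,0,0,0,0,0,3,0,0,0,0,0,4,0,0,0,0,0,4.5,0,0,0]}}

```text
clock: 9.28
position: [566.9, 188.7, 186.3]
ee_rot: [-0.001, 0.181, 0.984, -0.0]
wrist_force: [0.5, -0.0, -0.2]
opening: 0.5
gripper_force: 0.0
```

{"name": "apply_moves", "arguments": {"deltas": [0,-4,0,0,0,0,0,-4,0,0,0,0,0,0,0,0,0,0]}}

```text
clock: 9.65
position: [567.3, 105.1, 185.7]
ee_rot: [0.0, 0.183, 0.983, -0.001]
wrist_force: [0.6, 0.2, 0.7]
opening: 0.5
gripper_force: 0.0
```

```bash
python3 cen.py; sed -i 's/(646.6,113.9),(646.6,112.4),(645,113.9)/(644.7,113.3),(646.6,113.9),(644.7,116)/' pol.py; python3 pol.py
python3 - <<'E'
from h import *
w=camera("wrist");save(w,"w6.png",(235,170,305,220),10)
E
```

```text
table (array([644.81, 113.03]), 28, np.float64(0.4), array([ 0.8,  0.4, -0. , -0.5, -0.5, -0.9,  0.1,  0.1,  0.3,  0.1]))
base r (array([643.28, 111.98]), 25, np.float64(0.73), array([ 1.4,  0.6, -0.2, -1. , -1.4,  0.4,  1.6, -0.2, -0.2]))
(644.7, 113.3) tab [np.float64(178.18), np.float64(178.05), np.float64(178.43)] ptr [np.float64(176.34), np.float64(175.48), np.float64(178.08)]
(646.6, 113.9) tab [np.float64(178.79), np.float64(178.75), np.float64(178.8)] ptr [np.float64(176.82), np.float64(176.68), np.float64(177.26)]
(644.7, 116) tab [np.float64(180.56), np.float64(180.41), np.float64(180.94)] ptr [np.float64(179.2), np.float64(178.45), np.float64(180.8)]
```

View pics/w6.png

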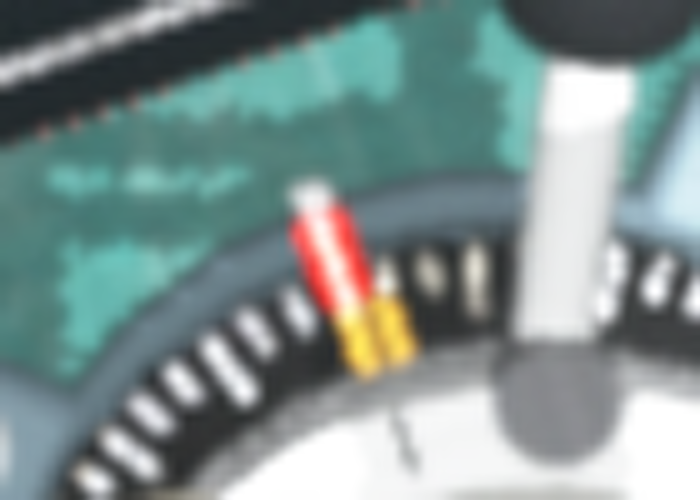

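Picture: the tab's white line ends at about (269.8,200) native and the pointer's black line starts at about (271.8,200). About 1.85° remains, which agrees with the polar profile. One more small push.

{"name": "apply_moves", "arguments": {"deltas": [0,4,0,0,0,0,0,4,0,0,0,0,0,0,-4.5,0,0,0,0,0,-4,0,0,0,0,0,-3,0,0,0,0,0,0,0,0,0,-0.3,-0.4,0,0,0,0,-0.3,-0.4,0,0,0,0]}}

```text
clock: 10.8
position: [561.6, 180.7, 72.0]
ee_rot: [0.001, 0.181, 0.984, 0.001]
wrist_force: [0.2, -0.3, -0.4]
opening: 0.6
gripper_force: 0.0
```

{"name": "apply_moves", "arguments": {"deltas": [-0.11,-0.14,0,0,0,0.9,-0.1,-0.14,0,0,0,0.9,0,0,0,0,0,0,0,0,0,0,0,0,0.3,0.4,0,0,0,0,0.3,0.4,0,0,0,0,0,0,3,0,0,0,0,0,4,0,0,0,0,0,4.5,0,0,0]}}

```text
clock: 11.92
position: [564.8, 185.9, 186.2]
ee_rot: [-0.001, 0.165, 0.986, -0.0]
wrist_force: [1.3, 0.5, -0.1]
opening: 0.5
gripper_force: 0.0
```

{"name": "apply_moves", "arguments": {"deltas": [0,-4,0,0,0,0,0,-4,0,0,0,0,0,0,0,0,0,0,0,0,0,0,0,0]}}

```text
clock: 12.42
position: [565.2, 106.5, 185.6]
ee_rot: [-0.0, 0.165, 0.986, 0.0]
wrist_force: [0.5, 0.4, -0.2]
opening: 0.8
gripper_force: 0.0
```

```bash
cat >> pol.py <<'E'
for C in((644.7,113.3),(646.6,113.9)):
    A,p=prof(C,33,53,61,brass); print("rows",[(r,cen(A,x,.3).round(2),int(x.max())) for r,x in zip(range(53,61),p[::2])])
    A,t=prof(C,36,62,72,red); print("tab",[(r,cen(A,x,.2).round(2)) for r,x in zip(range(62,72),t[::2])])
    A,k=prof(C,33,56,58.1,lambda c:c.sum(1)); A,k2=prof(C,36,65,69,lambda c:c[:,1]+c[:,2])
    i=np.abs(A-178)<6
    print("ptr lum",k.mean(0)[i][::5].astype(int),"tab GB",k2.mean(0)[i][::5].astype(int),A[i][0])
print(observe()["position"],observe()["clock"])
E
python3 cen.py; python3 pol.py
```

```text
table (array([645.29, 113.19]), 28, np.float64(0.52), array([ 0.7,  0.4, -0. , -0.3, -0.3, -0.6, -0. , -0.4,  0.9,  0.9]))
base r (array([642.67, 111.91]), 32, np.float64(0.68), array([ 1.2,  0.2, -0.3, -0.7, -1.7,  0.1,  1.6,  1. ,  0. , -0.6, -1. ]))
(644.7, 113.3) tab [np.float64(177.84), np.float64(177.97), np.float64(177.47)] ptr [np.float64(178.14), np.float64(178.38), np.float64(178.24)]
(646.6, 113.9) tab [np.float64(178.44), np.float64(178.48), np.float64(178.44)] ptr [np.float64(178.89), np.float64(178.82), np.float64(179.02)]
(644.7, 116) tab [np.float64(180.2), np.float64(180.32), np.float64(179.98)] ptr [np.float64(181.13), np.float64(181.39), np.float64(180.91)]
rows [(53, np.float64(178.09), 146), (54, np.float64(178.09), 147), (55, np.float64(178.25), 144), (56, np.float64(178.55), 150), (57, np.float64(178.48), 92), (58, np.float64(177.95), 67), (59, np.float64(177.86), 65), (60, np.float64(177.91), 64)]
tab [(62, np.float64(178.04)), (63, np.float64(177.98)), (64, np.float64(178.01)), (65, np.float64(178.0)), (66, np.float64(178.06)), (67, np.float64(178.1)), (68, n
[... 423 characters left out ...]
47), (56, np.float64(178.78), 146), (57, np.float64(178.97), 145), (58, np.float64(179.25), 150), (59, np.float64(179.04), 86), (60, np.float64(178.65), 67)]
tab [(62, np.float64(178.8)), (63, np.float64(178.73)), (64, np.float64(178.64)), (65, np.float64(178.56)), (66, np.float64(178.58)), (67, np.float64(178.59)), (68, np.float64(178.64)), (69, np.float64(178.65)), (70, np.float64(178.61)), (71, np.float64(178.42))]
ptr lum [174 218 280 354 407 448 459 477 504 518 541 556 573 599 625 628 608 576
 551 513 443 359 293 265] tab GB [220 221 224 226 227 223 209 184 152 142 191 286 386 448 442 370 272 192
 165 182 207 221 226 230] 172.0999999999993
[565.1120504  107.12690297 185.46812755] 12.525
```

Pointer and tab now agree to about 0.2°, or 0.2 mm. Next I'll locate the clamp ball for pressing.

Run:
```python
from h import *
import pickle
for n in("scene","side"):
    c=camera(n); im=c["image"].astype(int); m=(im[...,0]>110)&(im[...,1]<90)&(im[...,2]<90)&(im[...,0]-im[...,1]>60)
    p=w2pix(c,[[612.5,15.5,85]])[0]; v,u=np.nonzero(m); k=np.hypot(u-p[0],v-p[1])<9
    print(n,p,k.sum(), pix2w(c,u[k].mean(),v[k].mean(),85) if k.any() else "")
```

```text
scene [247.69737521 176.4698087 ] 22 [610.58152175  11.57697215  85.        ]
side [250.31797788 170.09072315] 13 [614.29614812  11.86532055  85.        ]
```

{"name": "apply_moves", "arguments": {"deltas": [1.6,-3.1,0,0,0,0,1.6,-3.1,0,0,0,0,1.5,-3.1,0,0,0,0,0,0,-3,0,0,0,0,0,-3.5,0,0,0,0,0,0,0,0,0,0,0,0,0,0,0]}}

```text
clock: 13.5
position: [612.6, 13.4, 121.4]
ee_rot: [0.0, 0.165, 0.986, 0.0]
wrist_force: [0.4, 0.1, 0.7]
opening: 0.6
gripper_force: 0.0
```

{"name": "apply_moves", "arguments": {"deltas": [0,0,-0.5,0,0,0,0,0,-0.4,0,0,0,-0.3,0,-0.25,0,0,0,-0.3,0,-0.25,0,0,0,-0.3,0,-0.3,0,0,0,-0.25,0,-0.3,0,0,0]}}

```text
clock: 14.25
position: [600.1, 12.8, 101.4]
ee_rot: [-0.0, 0.165, 0.986, -0.0]
wrist_force: [-3.8, 0.2, 10.7]
opening: 0.5
gripper_force: 5.3
```

{"name": "apply_moves", "arguments": {"deltas": [-0.25,0,-0.35,0,0,0,-0.25,0,-0.35,0,0,0,-0.2,0,-0.35,0,0,0,-0.2,0,-0.4,0,0,0,-0.1,0,-0.4,0,0,0,-0.1,0,-0.4,0,0,0,-0.1,0,-0.35,0,0,0]}}

```text
clock: 15.12
position: [585.7, 12.1, 74.5]
ee_rot: [-0.002, 0.165, 0.986, -0.001]
wrist_force: [-6.0, -0.6, 7.1]
opening: 0.9
gripper_force: 3.8
```

{"name": "apply_moves", "arguments": {"deltas": [0,0,-0.3,0,0,0,-0.1,0,-0.3,0,0,0,0,0,-0.2,0,0,0,0,0,0,0,0,0]}}

```text
clock: 15.62
position: [585.2, 12.0, 66.5]
ee_rot: [-0.002, 0.166, 0.986, -0.001]
wrist_force: [-5.5, -1.6, 6.6]
opening: 0.9
gripper_force: 3.4
```

{"name": "apply_moves", "arguments": {"deltas": [0,0,-0.1,0,0,0,0,0,-0.1,0,0,0,0,0,0,0,0,0]}}

```text
clock: 16.0
position: [585.2, 11.9, 65.8]
ee_rot: [-0.002, 0.166, 0.986, -0.001]
wrist_force: [-9.5, -1.2, 21.6]
opening: 0.1
gripper_force: 11.1
```

Force has risen to 22 N, so the lever is on its stop. I'll release upwards, then check.

{"name": "apply_moves", "arguments": {"deltas": [0,0,-0.1,0,0,0,0,0,0,0,0,0,0,0,0.3,0,0,0,0,0,1,0,0,0,0,0,4,0,0,0,0,0,4,0,0,0,0,0,3,0,0,0,0,0,0,0,0,0]}}

```text
clock: 17.0
position: [589.0, 12.9, 189.2]
ee_rot: [0.002, 0.165, 0.986, 0.001]
wrist_force: [0.2, -0.4, -0.6]
opening: 0.4
gripper_force: 0.0
```

{"name": "apply_moves", "arguments": {"deltas": [-0.9,3.2,0,0,0,0,-0.5,3.2,0,0,0,0,-0.4,3,0,0,0,0,0,0,0,0,0,0,0,0,0,0,0,0]}}

```text
clock: 17.62
position: [569.4, 106.0, 185.9]
ee_rot: [-0.0, 0.165, 0.986, -0.0]
wrist_force: [0.9, -0.1, -0.0]
opening: 0.5
gripper_force: 0.0
```

```bash
python3 cen.py; python3 pol.py
python3 - <<'E'
from h import *
for n in("scene","side"):
    c=camera(n); im=c["image"].astype(int); m=(im[...,0]>110)&(im[...,1]<90)&(im[...,2]<90)&(im[...,0]-im[...,1]>60)
    p=w2pix(c,[[588,14,41]])[0]; v,u=np.nonzero(m); k=np.hypot(u-p[0],v-p[1])<12
    print(n,p,k.sum(), pix2w(c,u[k].mean(),v[k].mean(),41) if k.any() else "")
E
```

```text
table (array([645.87, 113.36]), 28, np.float64(0.5), array([ 0.9,  0.3,  0. , -0.2, -0.4, -0.6, -0.2, -1.4, -2.4,  1.2]))
base r (array([643.37, 112.06]), 26, np.float64(0.71), array([ 1.4,  0.6, -0. , -0.6, -1.4,  0.4,  1.6,  0.4, -0.6]))
(644.7, 113.3) tab [np.float64(178.02), np.float64(178.13), np.float64(177.71)] ptr [np.float64(177.65), np.float64(177.81), np.float64(178.02)]
(646.6, 113.9) tab [np.float64(178.67), np.float64(178.71), np.float64(178.61)] ptr [np.float64(178.61), np.float64(178.77), np.float64(178.23)]
(644.7, 116) tab [np.float64(180.38), np.float64(180.49), np.float64(180.19)] ptr [np.float64(180.58), np.float64(180.82), np.float64(180.69)]
rows [(53, np.float64(178.16), 148), (54, np.float64(178.08), 145), (55, np.float64(177.95), 140), (56, np.float64(178.0), 143), (57, np.float64(177.34), 88), (58, np.float64(177.62), 68), (59, np.float64(177.79), 66), (60, np.float64(177.97), 63)]
tab [(62, np.float64(178.21)), (63, np.float64(178.16)), (64, np.float64(178.09)), (65, np.float64(178.07)), (66, np.float64(178.18)), (67, np.float64(178.2)), (68, np.float64(17
[... 566 characters left out ...]
]
tab [(62, np.float64(178.81)), (63, np.float64(178.79)), (64, np.float64(178.79)), (65, np.float64(178.73)), (66, np.float64(178.66)), (67, np.float64(178.66)), (68, np.float64(178.74)), (69, np.float64(178.75)), (70, np.float64(178.67)), (71, np.float64(178.53))]
ptr lum [159 198 245 319 387 444 487 510 535 541 551 569 584 605 626 629 614 584
 543 492 417 330 264 235] tab GB [236 237 238 238 235 228 213 188 160 152 201 297 396 454 444 365 260 180
 158 183 214 231 239 241] 172.0999999999993
[569.66672629 105.42265369 186.21787662] 17.725
scene [240.74515011 194.18829634] 30 [589.8844644   15.47403873  41.        ]
side [243.52304928 183.34634386] 18 [591.86624505  14.90856945  41.        ]
```

The pointer is at the tab, still in line within about 0.1°. The ball is down at its lowered position and the robot is clear, so I'm handing in.

```bash
python3 -c "
from plant import job_done
print(job_done())"
```

```text
the job is handed in; nothing more can be done
None
```

I pushed the table round until the pointer stood at the red tab (within about 0.2 mm by the wrist camera), pressed the clamp lever down to its stop, and handed the job in at about 18 s; no verdict came back, and I did not separately check the other bench items afterwards.

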